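# Load the egg cooker and lock its lid

## Task

Turn the egg cooker's lid anticlockwise to unlock it, lift it off and lay it on the round cork trivet. Move every egg from the wooden egg rack into the cooker, each standing upright in its own wire ring; the eggs are raw, so grip them lightly and set them down softly. Then put the lid back on and turn it clockwise until it clicks locked, without disturbing the other things on the worktop.

Things in the scene. Friction and masses are not known exactly. Their poses are not given: they have to be found in the camera images.
- cooker: Round egg cooker fixed to the worktop: cream housing 208 mm across, 70 mm high, with a shoulder; above it a steel collar 172 mm across. Origin: centre of the underside, z up, control panel on -x. Open inside: 160 mm across, floor at z = 24 mm, with a rack of four wire rings. White dot on the shoulder at 220 degrees: the lid's pointer when going on or off; red dot at 140 degrees: locked.
- mouth (a point): Centre of the cooker's mouth, at rim height, 96 mm. Outside the rim are three rounded steel tabs (z = 90 to 96 mm, out to radius 90.5 mm), with three 43-degree gaps centred at 40, 160 and 280 degrees in the cooker's frame (anticlockwise from +x, seen from above). The lid's lugs go down through the gaps, then turn 80 degrees clockwise under the tabs to a stop.
- lid: Dark lid, about 0.5 kg, 194 mm across. Origin: centre of its underside (lower edge of the skirt, on which it rests when laid down); z up, x along the grip bar, away from the white pointer line. Seated, its origin is at z = 80 mm of the cooker. It starts locked: lid yaw minus cooker yaw = -40 degrees; at +40 it is free to lift. It may be knocked 2 to 4 cm aside.
- lid_grip (a point): On the lid's axis, 50 mm above its origin, in the middle of the upright grip bar (along the lid's x, 96 mm long, 21 mm wide; its top 66.5 mm above the origin, the lid's surface beside it 27 to 31 mm). Grip it across its width from above and turn about this axis: 0.1 to 0.2 N m, up to 0.4 over the click, so grip firmly.
- lug0 (a point): Middle of the lid's lug at its +x side, radius 90 mm, 5 mm above its origin. Like lugs are at 120 and 240 degrees, each 22 degrees wide (8 degrees play either way in a gap); so the lid goes on at lid yaw minus cooker yaw = +40, +160 or -80 degrees and locks 80 degrees less: -40, +80 or -160. Skirt 16 mm deep, inner radius 93 mm: 2.5 mm play round the tabs.
- lock0 (a point): Where the middle of a lug stands when the lid is locked: radius 90 mm, at 320 degrees in the cooker's frame, z = 85 mm. Any lug may be here.
- lock1 (a point): Where the middle of a lug stands when the lid is locked: radius 90 mm, at 80 degrees in the cooker's frame, z = 85 mm. Any lug may be here.
- lock2 (a point): Where the middle of a lug stands when the lid is locked: radius 90 mm, at 200 degrees in the cooker's frame, z = 85 mm. Any lug may be here.
- lock_roller (a joint): Spring roller on the cooker's shoulder at 217 degrees, pressed down (m) while a lug rides over it: 0 = up, about 0.0025 = under a lug. It springs up with a click behind the lug in the last 3 degrees of locking and must be ridden over again to unlock. Lid locked = turned to its stop and this near 0.
- ring0 (a point): Centre of a wire ring in the cooker: level ring of 3 mm wire, inner diameter 30 mm, at z = 38 mm, 45 mm from the cooker's axis at 45 degrees. An egg stands in it with its origin 5 mm below this point. Fingers closing square to the ring's radius have the most room (keep them within 65 mm open here, clear of the wall).
- ring1 (a point): Centre of a wire ring in the cooker: level ring of 3 mm wire, inner diameter 30 mm, at z = 38 mm, 45 mm from the cooker's axis at 135 degrees. An egg stands in it with its origin 5 mm below this point. Fingers closing square to the ring's radius have the most room (keep them within 65 mm open here, clear of the wall).
- ring2 (a point): Centre of a wire ring in the cooker: level ring of 3 mm wire, inner diameter 30 mm, at z = 38 mm, 45 mm from the cooker's axis at 225 degrees. An egg stands in it with its origin 5 mm below this point. Fingers closing square to the ring's radius have the most room (keep them within 65 mm open here, clear of the wall).
- ring3 (a point): Centre of a wire ring in the cooker: level ring of 3 mm wire, inner diameter 30 mm, at z = 38 mm, 45 mm from the cooker's axis at 315 degrees. An egg stands in it with its origin 5 mm below this point. Fingers closing square to the ring's radius have the most room (keep them within 65 mm open here, clear of the wall).
- egg_rack: Wooden egg rack fixed to the worktop, 170 x 185 x 22 mm, origin at the centre of its underside, z up. Six 30 mm holes: two rows 84 mm apart in x, of three 60 mm apart in y. Fingers closing along its x have the most room.
- egg0: Raw egg, 44 mm wide, 57 mm high, 60 g, pointed end up in the egg rack, its bottom 16 mm above the worktop. Origin at its bottom, z up; widest 20 to 32 mm above. 2 to 4 eggs are present, the others absent. It cracks if the fingers press it with more than 70 N (both fingers added, 35 N each) or it meets the cooker with more than 25 N.
- egg1: Raw egg, 44 mm wide, 57 mm high, 60 g, pointed end up in the egg rack, its bottom 16 mm above the worktop. Origin at its bottom, z up; widest 20 to 32 mm above. 2 to 4 eggs are present, the others absent. It cracks if the fingers press it with more than 70 N (both fingers added, 35 N each) or it meets the cooker with more than 25 N.
- egg2: Raw egg, 44 mm wide, 57 mm high, 60 g, pointed end up in the egg rack, its bottom 16 mm above the worktop. Origin at its bottom, z up; widest 20 to 32 mm above. 2 to 4 eggs are present, the others absent. It cracks if the fingers press it with more than 70 N (both fingers added, 35 N each) or it meets the cooker with more than 25 N.
- egg3: Raw egg, 44 mm wide, 57 mm high, 60 g, pointed end up in the egg rack, its bottom 16 mm above the worktop. Origin at its bottom, z up; widest 20 to 32 mm above. 2 to 4 eggs are present, the others absent. It cracks if the fingers press it with more than 70 N (both fingers added, 35 N each) or it meets the cooker with more than 25 N.
- egg4: Raw egg, 44 mm wide, 57 mm high, 60 g, pointed end up in the egg rack, its bottom 16 mm above the worktop. Origin at its bottom, z up; widest 20 to 32 mm above. 2 to 4 eggs are present, the others absent. It cracks if the fingers press it with more than 70 N (both fingers added, 35 N each) or it meets the cooker with more than 25 N.
- trivet: Round flat cork trivet, 220 mm across, 8 mm thick, fixed on the worktop, on which the lid is laid; origin at the centre of its underside, top at z = 8 mm.
- salt_mill: Small steel mill, 29 mm across, 97 mm high, behind the work; leave it alone.
- pepper_mill: Small brass-coloured mill, 29 mm across, 97 mm high, behind the work; leave it alone.
- spice_tin: Pale grey round tin, 75 mm across, 116 mm high, behind the work; leave it alone.
Not all that is in view belongs to the job. There is more than one size of the lid; the one meant has the size given above.

How it is judged:
By the outcome, as a careful person would: the job done as asked, in the order asked, and still so for the second after the job is handed in, with the robot touching nothing.
Of egg0, egg1, egg2, egg3, egg4 only 2 to 4 are there at a start; the rules pass over those that are not, and their reading is None.
At some moment in a run one of lid may be knocked a few centimetres aside while the robot is not near it.
It also fails if it takes over 210 s, if anything falls off the work surface, if the arm or the gripper's body presses on something with over 40 N, if the wrist force passes 120 N, or if a joint passes its speed limit or range.

## Robot

A 7-joint arm with a two-finger parallel gripper is mounted at the origin on a cart in front of the work surface, level with it; the furniture and walls round the work are solid. World frame = base frame: x ahead of the robot, y to its left, z up, the work surface at z = 0. Lengths are in m, angles in rad, forces in N, time in s.
With the tool pointing down it reaches from about 0.425 to 0.8 m from the base axis. Payload 8.3 kg.
Tool frame: the origin (TCP) lies between the finger pads; the fingertips stand 22 mm ahead of it and the grasp point (between the pads) lies 3 mm ahead of it (bot.tcp_to_tips is the distance from the TCP to the fingertips, in m); z points along the fingers, y is the direction in which the jaws open and shut (so a half turn about z gives the same grasp; the last joint's range is limited). The gripper opens to 85 mm and grips with 20 to 120 N. Pads are 22 mm wide; open, the fingers measure 114 mm over their backs; the gripper's body (76 mm by 85 mm) begins 54 mm behind the grasp point. The pads swing forward as they close: fully open they stand 13 mm farther back than shut.
Start: joints at [-0.063, 0.383, 0.016, 1.37, -0.006, 1.388, -0.046], TCP at [0.625, 0, 0.253] pointing down, gripper open.
Joint ranges: [-2.95, 2.95], [-0.25, 2.06], [-1.52, 1.56], [0.18, 2.33], [-1.44, 4.58], [0.02, 2.06], [-3.01, 3.01]. Speed limits (rad/s): [2.39, 2.39, 3.01, 3.01, 3.14, 3.14, 3.14].

## Interface

Orientations are given as a unit quaternion [x, y, z, w].
In Python, from rig import bot, planner, status, grab_frame, sign_off gives the robot as it stands. The module is installed in compiled form; this text tells all that it offers. Calls block until the motion is done:
- bot.goto(position, orientation): joint-space move of the TCP to a pose.
- bot.servo_line(position, ori=None, speed=0.15, threshold=None): straight line of the TCP; ori=None keeps the orientation; speed is the mean speed in m/s. With threshold (N) it stops when the force on the tool has changed by that much, and returns True; else False.
- bot.goto_joints(angles): joint-space move.
- bot.gripper_to(opening, newtons=None): finger opening in m; newtons is the grip in N (None keeps the last); returns when the fingers have stopped.
- bot.sleep(seconds).
- planner.inverse_kinematics(position, orientation): joint angles nearest the present ones, or None.
- status.observe(): the state.
- grab_frame(name): name is "scene" or "side" or "wrist"; returns a dict with "image" (384x512x3 uint8, blue, green, red), "intrinsics" (3x3 intrinsics, pixels), "cam_to_world" (4x4, takes a point from camera to world coordinates). Camera axes: x right, y down, z forward; pixel columns grow to the right and rows downward; lengths in m; the calibration is good to about 2 mm. The wrist camera is an equidistant fisheye: a pixel r from the principal point sees the ray r / f radians off the axis. A picture is of the moment at which its call begins. There is no depth.
A pose or a line that the arm cannot do raises bot.IKError and nothing moves.
- sign_off(): hands the job in, once; it reports no verdict.
The state is a dict: "t": time; "q": joint angles; "dq": joint speeds; "effort": joint torques, N m; "eef_pos": TCP position; "eef_rot": TCP orientation; "force": force on the tool from outside, world axes, zero at the start; "ft_torque": the same for the moment, N m; "width": finger opening in m.
Only numpy, scipy, OpenCV 4.12 (cv2) and the standard library are available. Lean on these libraries where they do the work, as an engineer would, in place of code of your own. Each camera call takes 0.05 s, during which the arm holds its last target.

## Working session

There is one attempt and no reset: what is moved stays moved. The work goes in short steps, each a Python script; the robot and the scene stay as the last script left them, time stands still between calls to the robot, and variables do not carry over. Pictures are saved under pics/ and viewed, and the job is handed in when it is done.

```bash
mkdir -p pics; ls; python3 - <<'E'
from rig import bot,planner,status,grab_frame
import cv2
for n in ["scene","side","wrist"]:
    f=grab_frame(n); cv2.imwrite(f"pics/{n}0.png",f["image"]); print(n,f["intrinsics"].round(1).tolist(),f["cam_to_world"].round(3).tolist())
s=status.observe();print({k:s[k] for k in("t","eef_pos","eef_rot","force","width")})
E
```

```text
pics
scene [[408.7, 0.0, 251.7], [0.0, 408.7, 191.6], [0.0, 0.0, 1.0]] [[-0.756, -0.318, 0.572, -0.058], [-0.655, 0.392, -0.646, 0.725], [-0.019, -0.863, -0.504, 0.681], [0.0, 0.0, 0.0, 1.0]]
side [[481.0, 0.0, 254.1], [0.0, 481.0, 183.9], [0.0, 0.0, 1.0]] [[0.856, -0.204, 0.475, -0.018], [-0.517, -0.335, 0.788, -1.006], [-0.001, -0.92, -0.392, 0.612], [0.0, 0.0, 0.0, 1.0]]
wrist [[297.3, 0.0, 251.6], [0.0, 297.3, 185.9], [0.0, 0.0, 1.0]] [[1.0, -0.0, -0.002, 0.624], [-0.001, -0.961, -0.275, 0.07], [-0.001, 0.275, -0.961, 0.373], [0.0, 0.0, 0.0, 1.0]]
{'t': 0.15, 'eef_pos': array([6.24631386e-01, 4.40683144e-05, 2.52494454e-01]), 'eef_rot': array([ 7.07089841e-01,  7.07123285e-01, -5.58503886e-04, -5.52065309e-04]), 'force': array([-0.69159355, -0.49208311, -0.37495143]), 'width': 0.08576030287260639}
```

View pics/scene0.png

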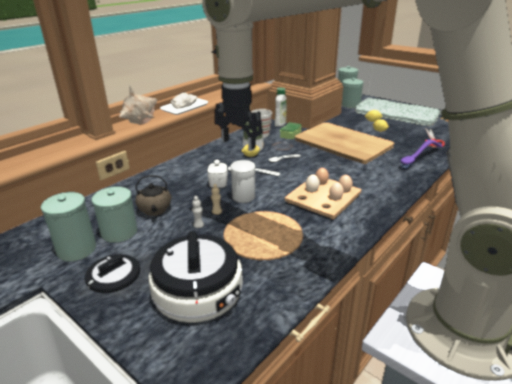

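View pics/side0.png

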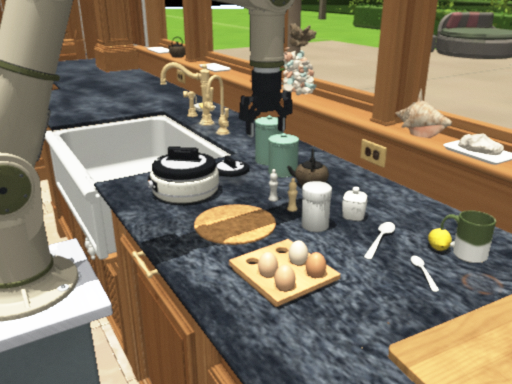

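View pics/wrist0.png

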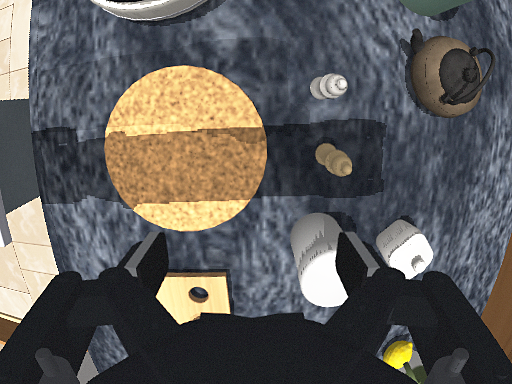

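```bash
cat > h.py <<'E'
from rig import bot,planner,status,grab_frame
import numpy as np, cv2
from scipy.spatial.transform import Rotation as R
def ray(f,u,v,fish):
    K=f["intrinsics"];T=f["cam_to_world"]
    x=(u-K[0,2])/K[0,0];y=(v-K[1,2])/K[1,1]
    if fish:
        r=np.hypot(x,y); s=np.sin(r)/r if r>1e-9 else 1; d=np.array([x*s,y*s,np.cos(r)])
    else: d=np.array([x,y,1.])
    return T[:3,3],T[:3,:3]@d
def onz(f,u,v,z,fish=False):
    o,d=ray(f,u,v,fish); return o+d*(z-o[2])/d[2]
def proj(f,p,fish=False):
    K=f["intrinsics"];T=f["cam_to_world"]
    c=T[:3,:3].T@(np.array(p)-T[:3,3])
    if fish:
        n=np.hypot(c[0],c[1]);th=np.arctan2(n,c[2]);c=np.array([c[0]/n*th,c[1]/n*th,1])
    else: c=c/c[2]
    return K[0,0]*c[0]+K[0,2],K[1,1]*c[1]+K[1,2]
def down(yaw):
    """tool down; yaw = world direction angle of tool y (jaw axis), rad; start pose = 0 -> tool x at +90deg"""
    y=np.array([np.cos(yaw),np.sin(yaw),0]);z=np.array([0,0,-1.]);x=np.cross(y,z)
    return R.from_matrix(np.c_[x,y,z]).as_quat()
def st():
    s=status.observe();print("t%.2f"%s["t"],"pos",s["eef_pos"].round(4),"F",s["force"].round(1),"M",s["ft_torque"].round(2),"w%.4f"%s["width"],"q7 %.2f"%s["q"][6]);return s
def snap(n,name):
    f=grab_frame(n);cv2.imwrite(f"pics/{name}.png",f["image"]);return f
def fit(pts,n=3):
    """least squares circle"""
    p=np.array(pts)[:,:2]
    A=np.c_[2*p,np.ones(len(p))];s=np.linalg.lstsq(A,(p**2).sum(1),rcond=None)[0]
    r=np.sqrt(s[2]+s[0]**2+s[1]**2);return s[:2],r
E
python3 - <<'E'
from h import *
print(down(0))
f=grab_frame("scene");g=grab_frame("side")
for n,a,b,z in [("lid",(195,256),(184,158),.14),("triv",(263,235),(235,223),.008),("rack",(324,196),(283,270),.022)]:
    print(n,onz(f,*a,z),onz(g,*b,z))
for p in [(0.58,.33,.3),(.5,.35,.3),(.55,.3,.35),(.55,-.15,.3)]:
  for y in (0,np.pi/2,-np.pi/2,np.pi):
    q=planner.inverse_kinematics(np.array(p),down(y)); print(p,round(y,2),None if q is None else np.round(q,2))
E
```

```text
[0.70710678 0.70710678 0.         0.        ]
lid [0.47337241 0.30670029 0.14      ] [0.47869456 0.2071884  0.14      ]
triv [0.52546969 0.02302467 0.008     ] [0.53007389 0.00374261 0.008     ]
rack [ 0.4962423  -0.24031523  0.022     ] [ 0.50016436 -0.2682172   0.022     ]
(0.58, 0.33, 0.3) 0 [-0.5   0.47 -0.11  1.14  0.05  1.53 -0.6 ]
(0.58, 0.33, 0.3) 1.57 [-0.35  0.49 -0.35  1.13  0.16  1.54  0.91]
(0.58, 0.33, 0.3) -1.57 [-0.64  0.47  0.12  1.15 -0.05  1.52 -2.1 ]
(0.58, 0.33, 0.3) 3.14 [-0.21  0.53 -0.58  1.13  0.28  1.56  2.41]
(0.5, 0.35, 0.3) 0 [-0.56  0.34 -0.15  1.33  0.05  1.48 -0.7 ]
(0.5, 0.35, 0.3) 1.57 [-0.39  0.36 -0.38  1.32  0.13  1.49  0.81]
(0.5, 0.35, 0.3) -1.57 [-0.69  0.34  0.04  1.33 -0.01  1.47 -2.23]
(0.5, 0.35, 0.3) 3.14 [-0.24  0.39 -0.59  1.31  0.22  1.5   2.33]
(0.55, 0.3, 0.35) 0 [-0.48  0.37 -0.11  1.17  0.04  1.6  -0.58]
(0.55, 0.3, 0.35) 1.57 [-0.32  0.39 -0.35  1.16  0.13  1.61  0.93]
(0.55, 0.3, 0.35) -1.57 [-0.62  0.37  0.1   1.18 -0.04  1.59 -2.1 ]
(0.55, 0.3, 0.35) 3.14 [-0.18  0.42 -0.57  1.16  0.22  1.62  2.45]
(0.55, -0.15, 0.3) 0 [ 0.14  0.25  0.08  1.45 -0.02  1.45  0.23]
(0.55, -0.15, 0.3) 1.57 [ 0.31  0.25 -0.13  1.44  0.03  1.45  1.76]
(0.55, -0.15, 0.3) -1.57 [-0.04  0.25  0.31  1.46 -0.08  1.45 -1.3 ]
(0.55, -0.15, 0.3) 3.14 [-0.71  0.54  1.37  1.48 -0.52  1.54 -2.5 ]
```

```bash
python3 - <<'E'
from h import *
bot.goto([.475,.19,.36],down(0)); snap("wrist","w1"); st()
bot.goto([.515,-.26,.36],down(0)); snap("wrist","w2"); st()
E
```

```text
t1.33 pos [0.4759 0.1883 0.359 ] F [-0.2  0.2 -0.1] M [ 0.01 -0.   -0.  ] w0.0853 q7 -0.45
t3.04 pos [ 0.5157 -0.2584  0.3599] F [-0.4  0.1  0.1] M [-0.04 -0.01 -0.01] w0.0852 q7 0.48
```

View pics/w1.png

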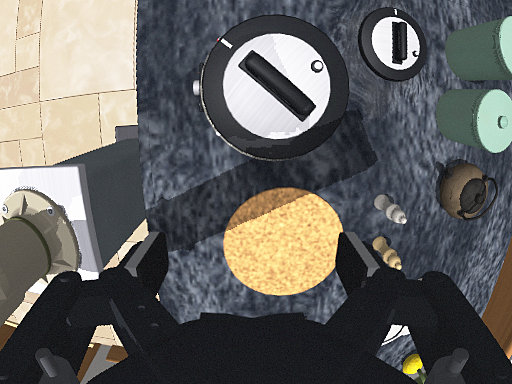

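View pics/w2.png

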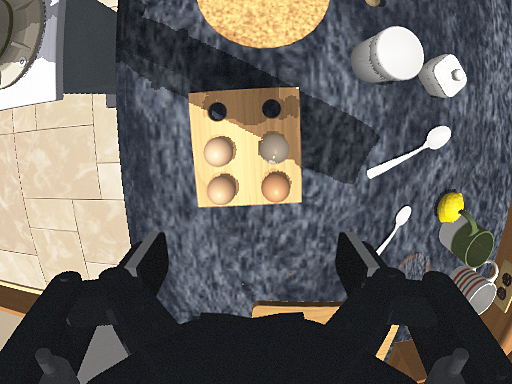

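```bash
cat >> h.py <<'E'
def barmeas(f,z,guess,name=None,ringr=.062):
    """black bar on silver disc, from wrist view; guess = world xy of centre; z= bar top height"""
    im=f["image"];g=cv2.cvtColor(im,cv2.COLOR_BGR2GRAY)
    m=np.zeros_like(g);c=np.array([proj(f,(guess[0]+ringr*np.cos(a),guess[1]+ringr*np.sin(a),z-.03),True) for a in np.linspace(0,6.28,60)])
    cv2.fillPoly(m,[c.astype(np.int32)],255)
    b=((g<75)&(m>0)).astype(np.uint8)
    b=cv2.morphologyEx(b,cv2.MORPH_OPEN,np.ones((5,5),np.uint8))
    n,l,s,ce=cv2.connectedComponentsWithStats(b)
    k=1+np.argmax(s[1:,4]);b=(l==k).astype(np.uint8)
    v,u=np.nonzero(b)
    P=np.array([onz(f,a,bb,z,True)[:2] for a,bb in zip(u,v)])
    box=cv2.minAreaRect((P*1e4).astype(np.float32))
    mu=P.mean(0);w,V=np.linalg.eigh(np.cov((P-mu).T));d=V[:,1]
    if name:
        o=im.copy();o[b>0]=(0,0,255);cv2.imwrite(f"pics/{name}.png",o)
    return mu,np.array(box[0])/1e4,np.array(box[1])/1e4,np.degrees(np.arctan2(d[1],d[0]))
E
python3 - <<'E'
from h import *
bot.goto([.47,.235,.36],down(0)); f=snap("wrist","w3"); st()
c0=onz(f,*[0,0],0.1,True)
import pickle;pickle.dump(f,open("w3.pkl","wb"))
c,r=[0.475,.30],0
for i in range(3):
    r=barmeas(f,.1465,c,"w3b");c=r[1];print(r)
E
```

```text
t4.90 pos [0.4707 0.2337 0.36  ] F [-0.2 -0.  -0.7] M [-0.01 -0.   -0.04] w0.0851 q7 -0.52
(array([0.45117513, 0.3186136 ]), array([0.4542938 , 0.31587563]), array([0.11357856, 0.04998042]), np.float64(55.309362715830034))
(array([0.45173436, 0.31984474]), array([0.45391826, 0.3164228 ]), array([0.11420439, 0.04856046]), np.float64(55.24625866725769))
(array([0.45166418, 0.31995038]), array([0.45373335, 0.31659319]), array([0.11476329, 0.04813665]), np.float64(55.31869101369253))
```

View pics/w3b.png

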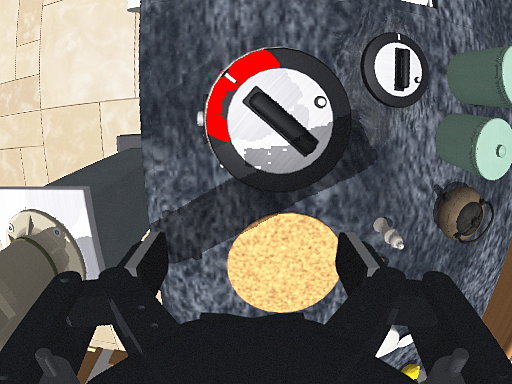

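```bash
python3 - <<'E'
from h import *
import pickle;f=pickle.load(open("w3.pkl","rb"))
c=onz(f,282,122,.1465,True)[:2];print(c)
for i in range(3):
    r=barmeas(f,.1465,c,"w3c",.056);c=r[1];print(r)
# lid outline fit: dark->lighter? print pointer
print("pointer",onz(f,230,77,.09,True))
im=f["image"];cv2.imwrite("pics/w3z.png",cv2.resize(im[30:220,180:380],None,fx=3,fy=3,interpolation=cv2.INTER_CUBIC))
# trivet
g=cv2.cvtColor(im,cv2.COLOR_BGR2HSV)
E
```

```text
[0.50478963 0.281975  ]
(array([0.50512002, 0.28215254]), array([0.50413623, 0.28278738]), array([0.02510805, 0.09694074]), np.float64(137.9813595969503))
(array([0.50496228, 0.28230314]), array([0.50389253, 0.2830009 ]), array([0.02510805, 0.0962928 ]), np.float64(138.00803823663145))
(array([0.50475456, 0.28247905]), array([0.50350454, 0.28334087]), array([0.02510805, 0.09526105]), np.float64(137.97353911316813))
pointer [0.44302159 0.33777376 0.09      ]
```

View pics/w3z.png

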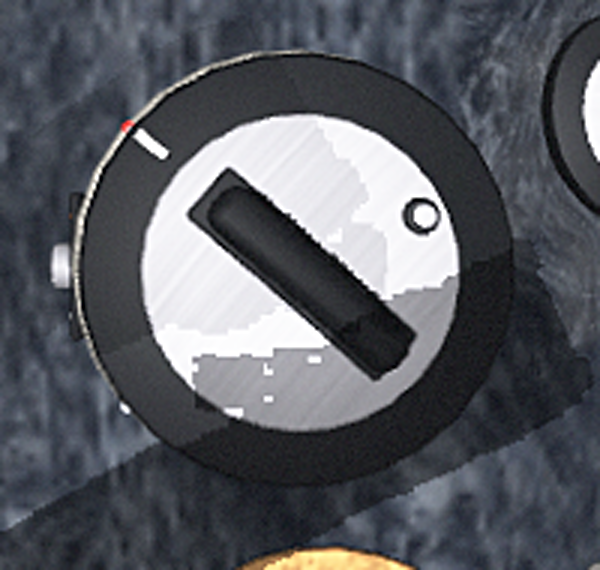

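View pics/w3c.png

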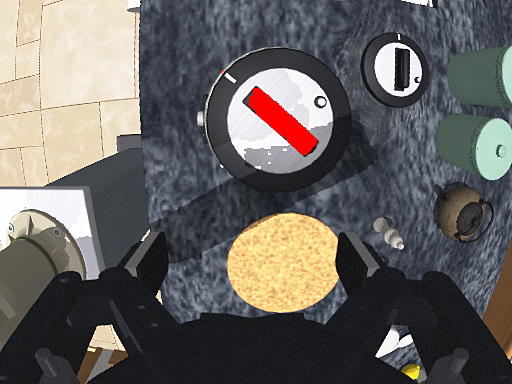

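```bash
python3 - <<'E'
from h import *
import pickle
bot.goto([.504,.213,.33],down(0)); f=snap("wrist","w4"); st();pickle.dump(f,open("w4.pkl","wb"))
print(f["cam_to_world"][:3,3])
c=[.504,.284]
for i in range(3):
    r=barmeas(f,.1465,c,"w4b",.056);c=r[1];print(r)
im=f["image"];u,v=map(int,proj(f,(.504,.284,.1),True));print(u,v);cv2.imwrite("pics/w4z.png",cv2.resize(im[max(0,v-110):v+110,u-110:u+110],None,fx=2.7,fy=2.7,interpolation=cv2.INTER_CUBIC))
E
```

```text
t5.27 pos [0.5044 0.2119 0.3294] F [-0.1  0.3  0.5] M [ 0.02 -0.02 -0.01] w0.0851 q7 -0.45
[0.50512344 0.28031938 0.44885892]
(array([0.50750283, 0.28051266]), array([0.50689482, 0.2811064 ]), array([0.02481223, 0.09342676]), np.float64(138.73746243651067))
(array([0.50808402, 0.28002347]), array([0.50743462, 0.28075137]), array([0.02504105, 0.09468727]), np.float64(138.79703362016787))
(array([0.50808402, 0.28002347]), array([0.50743462, 0.28075137]), array([0.02504105, 0.09468727]), np.float64(138.79703362016787))
251 99
```

View pics/w4z.png

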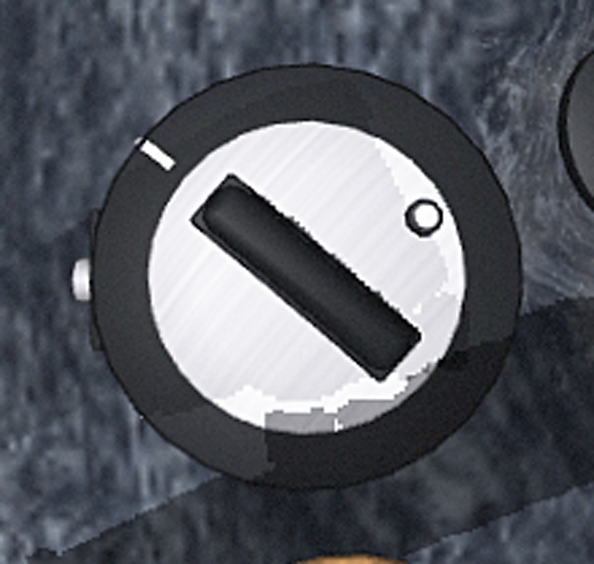

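View pics/w4b.png

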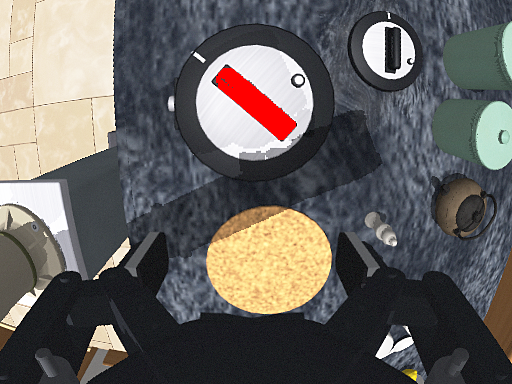

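```bash
python3 - <<'E'
from h import *
import pickle;f=pickle.load(open("w4.pkl","rb"))
for z in (.09,.1,.1465): print(onz(f,255.1,102.2,z,True))
P=[onz(f,141+a/2.7,b/2.7,.09,True) for a,b in [(94,276),(522,276),(308,64),(308,488)]];print(fit(P))
a=onz(f,141+212/2.7,197/2.7,.14,True);b=onz(f,141+400/2.7,360/2.7,.14,True);d=b-a;print((a+b)/2,np.degrees(np.arctan2(d[1],d[0])),np.linalg.norm(d))
a=onz(f,141+157/2.7,154/2.7,.1,True);c=onz(f,255.1,102.2,.1,True);d=c-a;print(np.degrees(np.arctan2(d[1],d[0])))
im=f["image"];h=cv2.cvtColor(im,cv2.COLOR_BGR2HSV)
m=cv2.inRange(h,(12,60,110),(30,255,255));cnt=max(cv2.findContours(m,0,1)[0],key=cv2.contourArea);hl=cv2.convexHull(cnt)[:,0]
print(fit([onz(f,*p,.008,True) for p in hl]), hl[:,1].max())
E
```

```text
[0.50858342 0.28061425 0.09      ]
[0.50848701 0.28060604 0.1       ]
[0.50803867 0.28056783 0.1465    ]
(array([0.50880141, 0.28060235]), np.float64(0.09684481089505009))
[0.50770177 0.27995756 0.14      ] -41.521020043460815 0.09574541407562423
-40.528742717347114
(array([0.53307662, 0.01057271]), np.float64(0.10941589958953972)) 313
```

```bash
python3 - <<'E'
from h import *
J=49
c=np.array([.508,.2805])
for a in range(J,J+96,15):
    q=planner.inverse_kinematics(np.array([*c,.137]),down(np.radians(a)));print(a,None if q is None else q.round(2))
bot.goto([*c,.24],down(np.radians(J)))
bot.gripper_to(.06,100)
print(bot.servo_line([*c,.137],speed=.08,threshold=8)); st()
bot.gripper_to(0.0,100); st()
f=snap("wrist","w5");snap("side","s5")
E
```

```text
49 [-0.49  0.37 -0.08  1.65  0.03  1.12  0.27]
64 [-0.47  0.37 -0.11  1.65  0.05  1.12  0.52]
79 [-0.45  0.38 -0.14  1.65  0.06  1.12  0.77]
94 [-0.43  0.38 -0.17  1.65  0.07  1.12  1.03]
109 [-0.4   0.38 -0.2   1.65  0.08  1.12  1.28]
124 [-0.38  0.38 -0.23  1.65  0.1   1.12  1.53]
139 [-0.35  0.39 -0.26  1.64  0.11  1.13  1.78]
False
t7.81 pos [0.5083 0.2807 0.1376] F [ 0.3 -0.  -0.6] M [-0.02 -0.   -0.03] w0.0601 q7 0.27
t8.25 pos [0.5084 0.2808 0.1374] F [0.8 0.9 1.8] M [ 0.17 -0.18 -0.01] w0.0193 q7 0.27
```

View pics/w5.png

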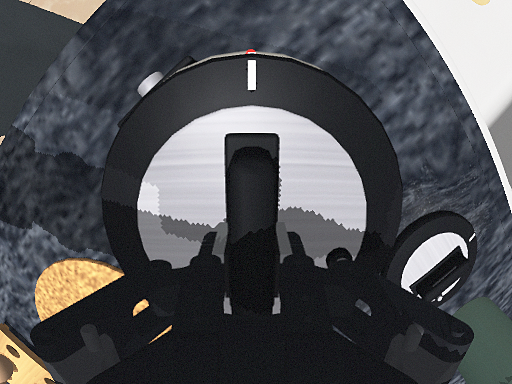

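View pics/s5.png

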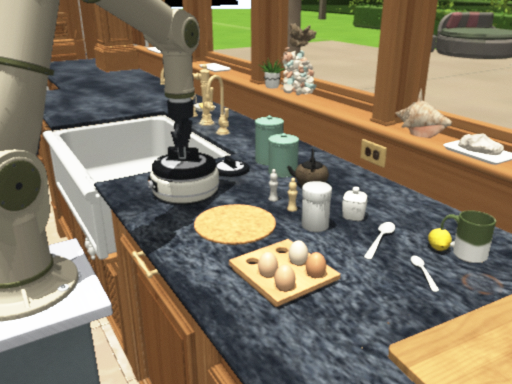

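```bash
python3 - <<'E'
from h import *
c=np.array([.508,.2805])
for a in range(59,130,10):
    bot.servo_line([*c,.137],down(np.radians(a)),speed=.05); s=st()
    if np.linalg.norm(s["force"])>50: print("high");break
snap("wrist","w6")
E
```

```text
t8.68 pos [0.5082 0.2805 0.1374] F [ 0.3 -0.6  5.1] M [-0.12  0.1   0.22] w0.0197 q7 0.43
t9.00 pos [0.5082 0.2806 0.1374] F [-0.4 -1.1  6.1] M [-0.15  0.06  0.29] w0.0195 q7 0.59
t9.32 pos [0.5084 0.2804 0.1374] F [ 0.7 -0.9  4.2] M [-0.18 -0.01  0.29] w0.0194 q7 0.76
t9.65 pos [0.5083 0.2806 0.1374] F [-0.6  0.1  6.1] M [-0.1  -0.03  0.21] w0.0197 q7 0.92
t9.97 pos [0.5083 0.2806 0.1374] F [ 0.8 -0.2  5.6] M [-0.09 -0.05  0.35] w0.0197 q7 1.09
t10.30 pos [0.5083 0.2805 0.1373] F [-0.7 -0.4  5.8] M [-0.1  -0.12  0.28] w0.0195 q7 1.25
t10.62 pos [0.5083 0.2807 0.1374] F [ 0.8 -0.8  5.3] M [-0.1   0.01  0.32] w0.0195 q7 1.42
t10.95 pos [0.5083 0.2805 0.1373] F [ 1.  -1.1  4.8] M [-0.16 -0.08  0.23] w0.0198 q7 1.58
```

View pics/w6.png

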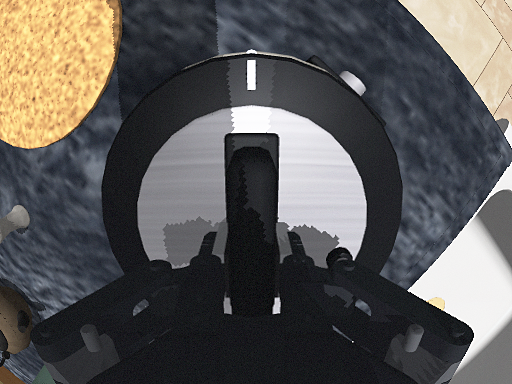

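```bash
python3 - <<'E'
from h import *
c=np.array([.508,.2805])
print(bot.servo_line([*c,.157],speed=.03,threshold=18)); st()
print(bot.servo_line([*c,.18],speed=.05,threshold=18)); st()
snap("side","s7")
E
```

```text
False
t11.82 pos [0.5079 0.2804 0.1568] F [-0.1  0.1 -5.5] M [-0.02  0.04  0.04] w0.0199 q7 1.59
False
t12.43 pos [0.508  0.2805 0.1802] F [-0.3 -0.1 -5.7] M [0.06 0.02 0.03] w0.0196 q7 1.60
```

View pics/s7.png

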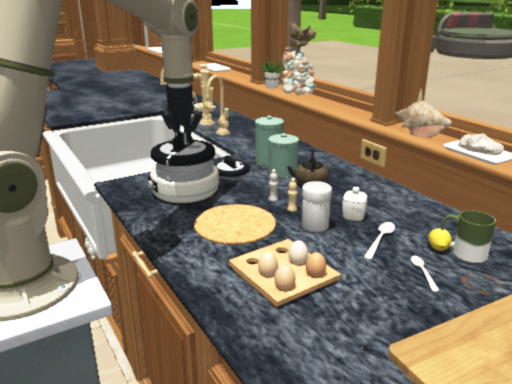

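```bash
python3 - <<'E'
from h import *
t=np.array([.533,.0106]); o=down(np.radians(129))
bot.servo_line([.508,.2805,.24],speed=.15)
bot.goto([*t,.2],o)
bot.servo_line([*t,.085],o,speed=.1); st()
print(bot.servo_line([*t,.06],o,speed=.02,threshold=4)); st()
bot.gripper_to(.055); st()
bot.servo_line([*t,.18],o,speed=.15)
# view into cooker
bot.goto([.508,.21,.33],down(0)); f=snap("wrist","w8");snap("side","s8");st()
import pickle;pickle.dump(f,open("w8.pkl","wb"))
im=f["image"];u,v=map(int,proj(f,(.508,.2805,.09),True));cv2.imwrite("pics/w8z.png",cv2.resize(im[0:220,u-110:u+110],None,fx=2.7,fy=2.7,interpolation=cv2.INTER_CUBIC));print(u,v)
E
```

```text
t15.39 pos [0.5335 0.0107 0.0857] F [ 0.5  1.  -5.3] M [ 0.01 -0.01 -0.01] w0.0195 q7 2.11
True
t16.29 pos [0.5329 0.0106 0.0659] F [-0.7 -0.1  4.1] M [-0.06  0.02  0.01] w0.0195 q7 2.10
t16.73 pos [0.5312 0.0104 0.0642] F [-0.   0.3 -0.4] M [-0.    0.05  0.04] w0.0553 q7 2.10
t19.97 pos [0.5081 0.2096 0.3297] F [-0.7  0.2 -0.2] M [-0.    0.03 -0.03] w0.0548 q7 -0.47
251 101
```

View pics/w8z.png

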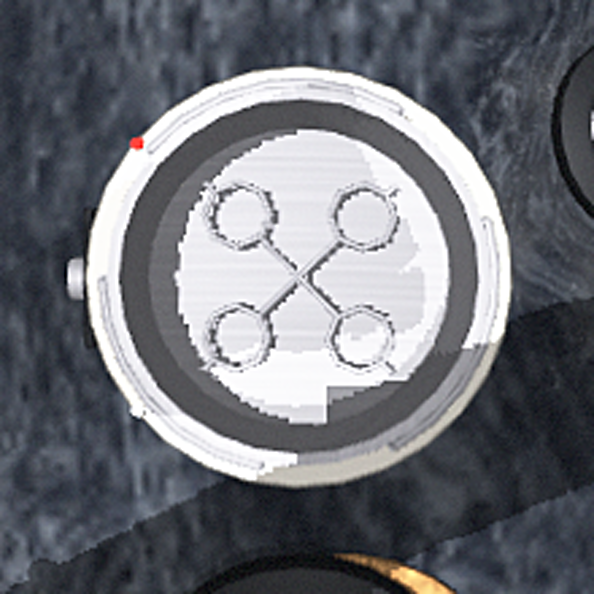

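View pics/s8.png

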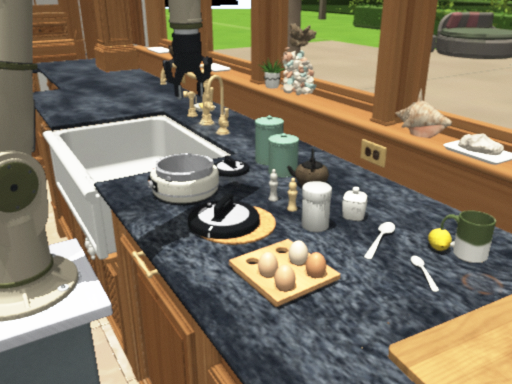

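View pics/w8.png

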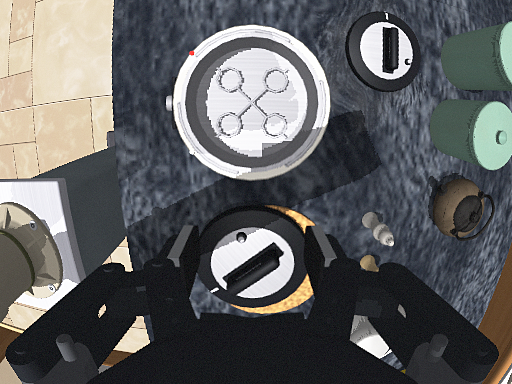

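```bash
python3 - <<'E'
from h import *
import pickle;f=pickle.load(open("w8.pkl","rb"))
P=np.array([onz(f,141+a/2.7,b/2.7,.0395,True)[:2] for a,b in [(363,217),(238,216),(238,337),(361,338)]])
c=P.mean(0);print(c,[ (round(np.hypot(*(p-c)),4),round(np.degrees(np.arctan2(*(p-c)[::-1])),1)) for p in P])
print("red",onz(f,141+137/2.7,144/2.7,.07,True))
bot.goto([.5,-.335,.33],down(0)); f=snap("wrist","w9");snap("side","s9");st()
pickle.dump(f,open("w9.pkl","wb"))
im=f["image"];u,v=map(int,proj(f,(.5,-.255,.03),True));print(u,v,f["cam_to_world"][:3,3]);v0=max(0,v-110);print(u-110,v0);cv2.imwrite("pics/w9z.png",cv2.resize(im[v0:v+110,u-110:u+110],None,fx=2.7,fy=2.7,interpolation=cv2.INTER_CUBIC))
E
```

```text
[0.50850152 0.2799521 ] [(np.float64(0.0442), np.float64(44.2)), (np.float64(0.0442), np.float64(134.9)), (np.float64(0.0442), np.float64(-135.8)), (np.float64(0.0442), np.float64(-45.2))]
red [0.43176167 0.34564233 0.07      ]
t22.03 pos [ 0.5008 -0.3337  0.3299] F [1.  0.1 0. ] M [ 0.05 -0.06 -0.03] w0.0552 q7 0.62
251 96 [ 0.50039009 -0.26412396  0.45059709]
141 0
```

View pics/w9z.png

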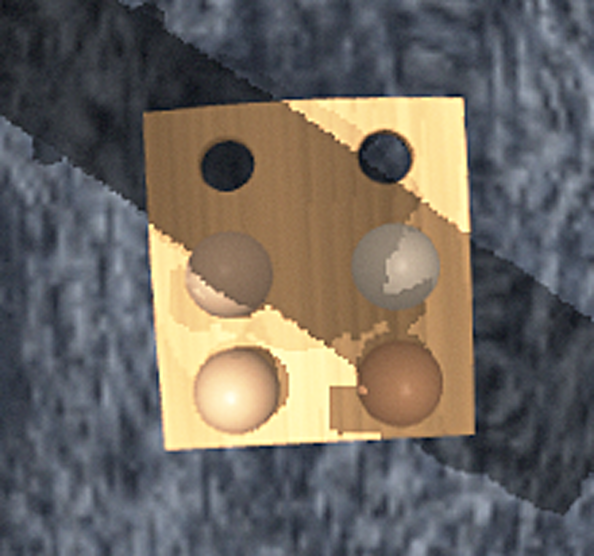

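View pics/s9.png

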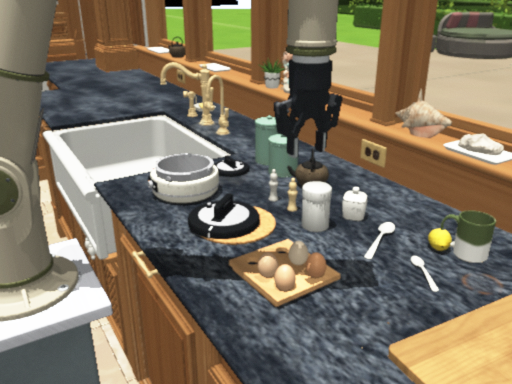

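```bash
python3 - <<'E'
from h import *
import pickle;f=pickle.load(open("w9.pkl","rb"))
E=np.array([onz(f,141+a/2.7,b/2.7,.044,True)[:2] for a,b in [(230,274),(396,266),(237,390),(400,383)]])
H=np.array([onz(f,141+a/2.7,b/2.7,.022,True)[:2] for a,b in [(228,165),(385,156)]])
P=np.r_[E,H];M=np.array([[-42,0],[42,0],[-42,-60],[42,-60],[-42,60],[42,60]])/1e3
mp,mm=P.mean(0),M.mean(0)
U,S,V=np.linalg.svd((M-mm).T@(P-mp));Rm=(U@V).T
fitp=(M-mm)@Rm.T+mp
print(P.round(4),"\n",fitp.round(4),np.degrees(np.arctan2(Rm[1,0],Rm[0,0])))
np.save("eggs.npy",fitp[:4])
E
```

```text
[[ 0.4663 -0.2615]
 [ 0.5496 -0.257 ]
 [ 0.4693 -0.3208]
 [ 0.5527 -0.3168]
 [ 0.4636 -0.2026]
 [ 0.546  -0.1973]] 
 [[ 0.466  -0.2616]
 [ 0.5499 -0.2571]
 [ 0.4692 -0.3215]
 [ 0.5531 -0.317 ]
 [ 0.4628 -0.2016]
 [ 0.5467 -0.1972]] 3.0525821529467896
```

```bash
cat >> h.py <<'E'
CC=np.array([.5085,.2802]);CY=-.5
def ring(i):
    a=np.radians(45+90*i+CY);return CC+.045*np.array([np.cos(a),np.sin(a)])
OFF=.034
def egg(e,i,jp,G=22):
    E=np.load("eggs.npy")[e];o=down(np.radians(3))
    bot.gripper_to(.065,G)
    bot.goto([*E,.17],o)
    print("dn",bot.servo_line([*E,.016+OFF],o,speed=.1,threshold=6)); 
    bot.gripper_to(0.0,G); st()
    bot.servo_line([*E,.19],o,speed=.12); st()
    r=ring(i);o=down(np.radians(jp))
    bot.goto([*r,.22],o);bot.sleep(.2)
    bot.servo_line([*r,.033+OFF+.012],o,speed=.12); st()
    print("touch",bot.servo_line([*r,.033+OFF-.003],o,speed=.012,threshold=2.0)); st()
    bot.gripper_to(.062,G); st()
    bot.servo_line([*r,.18],o,speed=.12)
E
python3 - <<'E'
from h import *
for i in range(4):
  for j in (-45.5,44.5): q=planner.inverse_kinematics(np.array([*ring(i),.067]),down(np.radians(j)));print(i,j,None if q is None else q.round(2))
egg(3,0,-45.5)
bot.goto([.508,.21,.33],down(0));snap("wrist","w10");snap("side","s10")
E
```

```text
0 -45.5 [-0.55  0.53 -0.03  1.59  0.02  1.02 -1.38]
0 44.5 [-0.46  0.53 -0.15  1.59  0.09  1.03  0.14]
1 -45.5 [-0.55  0.43 -0.11  1.74  0.06  0.97 -1.47]
1 44.5 [-0.47  0.44 -0.2   1.74  0.1   0.98  0.06]
2 -45.5 [-0.49  0.37 -0.06  1.83  0.03  0.94 -1.36]
2 44.5 [-0.41  0.37 -0.15  1.83  0.07  0.94  0.18]
3 -45.5 [-0.5   0.47  0.02  1.68 -0.01  0.99 -1.27]
3 44.5 [-0.41  0.48 -0.1   1.67  0.06  0.99  0.25]
dn False
t24.68 pos [ 0.553  -0.3173  0.0507] F [-3.   0.7  5.1] M [ 0.14  0.65 -0.  ] w0.0427 q7 0.65
t26.00 pos [ 0.5526 -0.3167  0.1889] F [-0.1 -1.  -1. ] M [0.02 0.04 0.05] w0.0428 q7 0.62
t29.77 pos [0.5412 0.3121 0.08  ] F [0.6 0.  0.3] M [ 0.11 -0.    0.01] w0.0428 q7 -1.34
touch True
t30.57 pos [0.5404 0.3116 0.0696] F [-0.3 -0.6  4.7] M [-0.08  0.17 -0.04] w0.0431 q7 -1.34
t30.90 pos [0.5397 0.3112 0.0685] F [-0.3 -0.2  0.3] M [-0.01 -0.01  0.  ] w0.0621 q7 -1.34
```

View pics/w10.png

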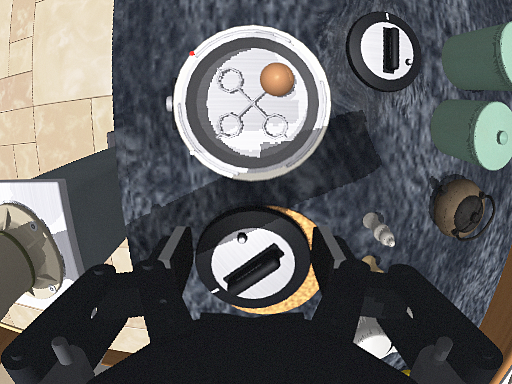

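View pics/s10.png

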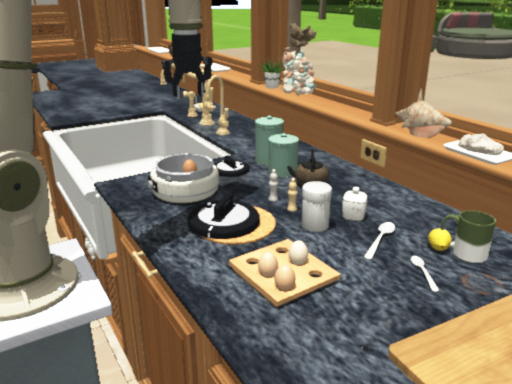

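```bash
python3 - <<'E'
from h import *
egg(1,1,44.5)
egg(2,2,-45.5)
bot.goto([.508,.21,.33],down(0));snap("wrist","w11");snap("side","s11")
E
```

```text
dn False
t36.62 pos [ 0.5497 -0.2573  0.0506] F [-4.3  0.6  6.1] M [0.14 0.74 0.04] w0.0428 q7 0.59
t37.93 pos [ 0.5494 -0.2568  0.189 ] F [ 0.1  0.6 -0.3] M [-0.    0.02  0.04] w0.0431 q7 0.55
t41.52 pos [0.4775 0.3127 0.0799] F [-0.9 -0.6 -0.5] M [-0.03 -0.01  0.02] w0.0426 q7 0.16
touch True
t42.36 pos [0.4769 0.3125 0.0688] F [0.8 0.7 4.1] M [ 0.16 -0.12  0.02] w0.0433 q7 0.16
t42.68 pos [0.4761 0.3117 0.0678] F [ 0.4 -0.6  0.7] M [0.03 0.05 0.01] w0.0616 q7 0.16
dn False
t47.92 pos [ 0.469  -0.3218  0.0505] F [-3.3  0.6  6.1] M [ 0.16  0.68 -0.02] w0.0428 q7 0.91
t49.23 pos [ 0.4688 -0.3212  0.1892] F [ 0.7 -0.1 -0.6] M [-0.02 -0.   -0.01] w0.0429 q7 0.81
t52.81 pos [0.4769 0.2489 0.0798] F [-0.  -0.5 -0.5] M [ 0.02 -0.04 -0.01] w0.0434 q7 -1.17
touch True
t53.59 pos [0.4761 0.2486 0.0698] F [-0.6 -0.   3.9] M [-0.    0.05  0.02] w0.0427 q7 -1.16
t53.92 pos [0.4756 0.2482 0.0692] F [-0.  -0.1 -0.3] M [-0.03 -0.03 -0.  ] w0.0618 q7 -1.16
```

View pics/w11.png

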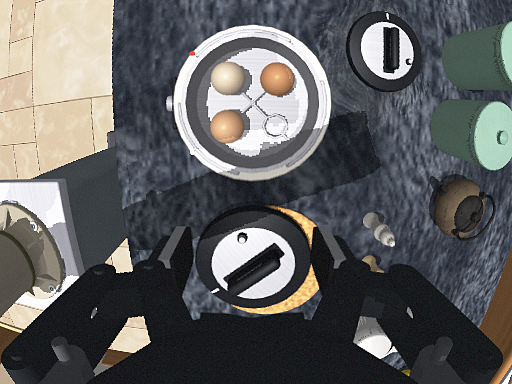

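```bash
python3 - <<'E'
from h import *
import pickle
egg(0,3,44.5)
bot.goto([.508,.21,.33],down(0));snap("wrist","w12")
t=np.array([.51,.005])
bot.goto([t[0],t[1]-.07,.26],down(0)); f=snap("wrist","w13");snap("side","s13");st()
pickle.dump(f,open("w13.pkl","wb"))
im=f["image"];u,v=map(int,proj(f,(*t,.02),True));print(u,v,f["cam_to_world"][:3,3]);v0=max(0,v-110);print(u-110,v0);cv2.imwrite("pics/w13z.png",cv2.resize(im[v0:v+110,u-110:u+110],None,fx=2.7,fy=2.7,interpolation=cv2.INTER_CUBIC))
E
```

```text
dn False
t59.62 pos [ 0.4659 -0.2618  0.0505] F [-3.4  0.7  6.1] M [ 0.13  0.67 -0.05] w0.0425 q7 0.89
t60.93 pos [ 0.4656 -0.2613  0.1892] F [ 0.7 -0.4 -0.2] M [0.   0.02 0.04] w0.0428 q7 0.76
t64.33 pos [0.5406 0.2483 0.0798] F [ 0.4  1.1 -1.6] M [-0.01 -0.08 -0.  ] w0.0430 q7 0.70
touch True
t65.15 pos [0.5398 0.2481 0.0689] F [-0.4  0.7  4.3] M [0.06 0.12 0.  ] w0.0427 q7 0.71
t65.47 pos [0.5392 0.2479 0.0681] F [-0.6  0.4  0.4] M [ 0.07 -0.02 -0.05] w0.0620 q7 0.71
t68.57 pos [ 0.5107 -0.063   0.2601] F [ 1.1 -1.   0.8] M [-0.02  0.02 -0.01] w0.0621 q7 0.36
251 104 [0.5101033  0.00624945 0.38063068]
141 0
```

View pics/w12.png

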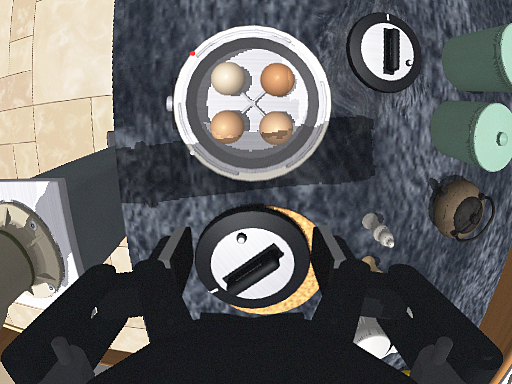

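View pics/w13z.png

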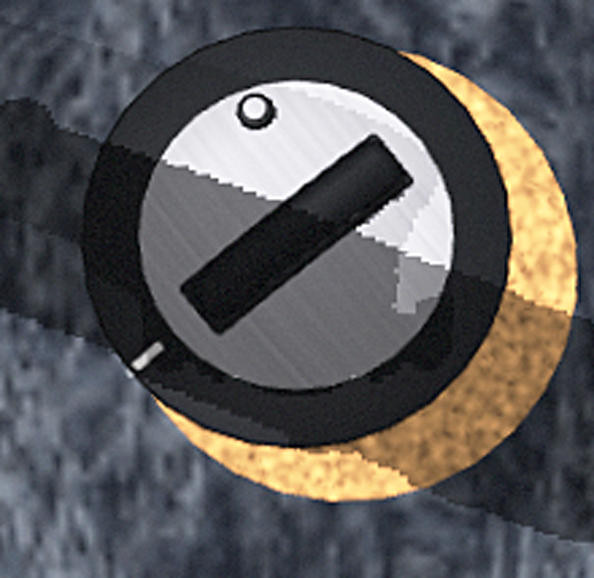

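View pics/s13.png

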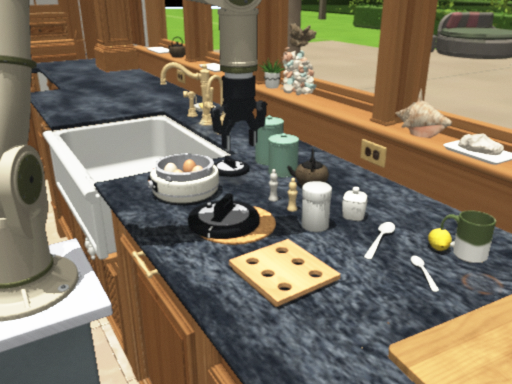

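```bash
cat >> h.py <<'E'
def lidpos(f,u0,v0,L,Rr,T,B,bar,zb,k=2.7):
    P=[onz(f,u0+a/k,v0+b/k,zb+.01,True) for a,b in [(L,(T+B)/2),(Rr,(T+B)/2),((L+Rr)/2,T),((L+Rr)/2,B)]]
    print("rim",fit(P))
    Q=np.array([onz(f,u0+a/k,v0+b/k,zb+.0665,True)[:2] for a,b in bar])
    m=Q.mean(0);d=(Q[0]+Q[1]-Q[2]-Q[3]);print("bar",m,np.degrees(np.arctan2(d[1],d[0])),np.linalg.norm(d)/2)
E
python3 - <<'E'
from h import *
import pickle
f=pickle.load(open("w13.pkl","rb"))
lidpos(f,141,0,82,511,27,447,[(372,133),(414,180),(222,336),(180,290)],.008)
g=pickle.load(open("w4.pkl","rb"))
lidpos(g,141,0,94,522,64,488,[(420,336),(382,380),(192,218),(231,174)],.08)
c=onz(f,141+296.5/2.7,237/2.7,.02,True)[:2]
bot.goto([c[0],c[1]-.07,.26],down(0));f=snap("wrist","w14");pickle.dump(f,open("w14.pkl","wb"));st()
im=f["image"];u,v=map(int,proj(f,(*c,.05),True));v0=max(0,v-110);print(u-110,v0);cv2.imwrite("pics/w14z.png",cv2.resize(im[v0:v+110,u-110:u+110],None,fx=2.7,fy=2.7,interpolation=cv2.INTER_CUBIC))
E
```

```text
rim (array([0.50927152, 0.02625641]), np.float64(0.09744281735463022))
bar [0.50943617 0.02354303] 39.8259962142147 0.09438515779049002
rim (array([0.50880141, 0.28060235]), np.float64(0.09684481089505009))
bar [0.50772432 0.28056076] -41.12351603974045 0.09393762975468935
t68.87 pos [ 0.5097 -0.0438  0.26  ] F [ 0.7 -0.5  0.1] M [ 0.01 -0.02  0.01] w0.0620 q7 0.32
141 0
```

View pics/w14z.png

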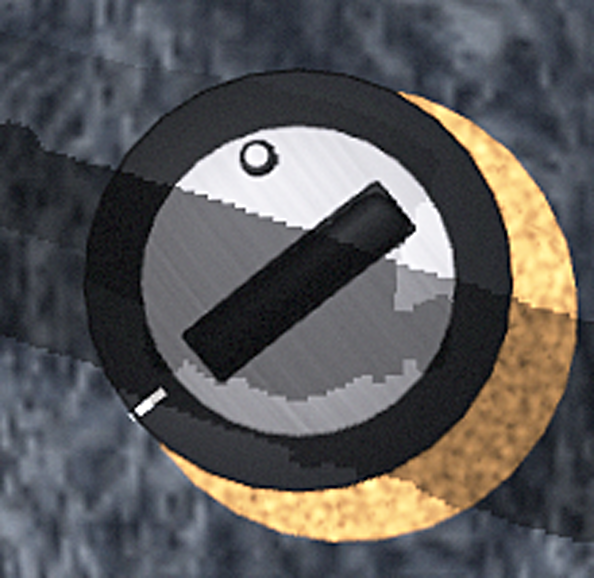

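```bash
python3 - <<'E'
from h import *
import pickle
f=pickle.load(open("w14.pkl","rb"));print(f["cam_to_world"][:3,3])
lidpos(f,141,0,85,511,70,491,[(376,182),(416,228),(223,381),(183,335)],.008)
E
```

```text
[0.50919693 0.02694679 0.38058185]
rim (array([0.5090817 , 0.02578973]), np.float64(0.09726845416614198))
bar [0.50936345 0.02606724] 39.00003888811375 0.09395656607858104
```

```bash
python3 - <<'E'
from h import *
c=np.array([.5092,.0259]);o=down(np.radians(129))
bot.goto([*c,.17],o); bot.gripper_to(.055,100)
print(bot.servo_line([*c,.0650],o,speed=.08,threshold=8));st()
bot.gripper_to(0,100);st()
bot.servo_line([*c,.12],o,speed=.05);st()
snap("wrist","w15")
a=cv2.imread("pics/w6.png")[40:240];b=cv2.imread("pics/w15.png")[40:240];cv2.imwrite("pics/cmp.png",np.vstack([a,b]))
E
```

```text
False
t72.32 pos [0.5096 0.0259 0.0655] F [ 0.4  0.5 -0.5] M [-0.03 -0.02  0.06] w0.0550 q7 2.42
t72.72 pos [0.5094 0.0261 0.0655] F [-2.2  0.8  6.6] M [0.01 0.44 0.05] w0.0198 q7 2.42
t73.97 pos [0.5089 0.0259 0.1197] F [-0.1 -0.5 -6. ] M [ 0.03  0.01 -0.03] w0.0194 q7 2.36
```

View pics/cmp.png

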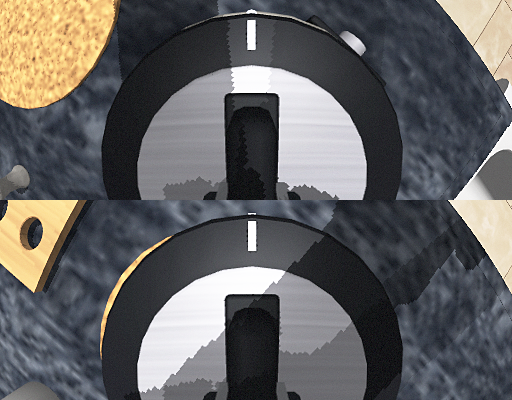

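```bash
python3 - <<'E'
from h import *
c=np.array([.508,.2805]);o=down(np.radians(129))
bot.servo_line([.509,.0259,.24],o,speed=.15)
bot.goto([*c,.24],o);bot.sleep(.2)
bot.servo_line([*c,.165],o,speed=.1);bot.sleep(.2);st()
print(bot.servo_line([*c,.1365],o,speed=.02,threshold=8));st()
snap("wrist","w16");snap("side","s16")
E
```

```text
t77.28 pos [0.5084 0.2807 0.1657] F [-0.   0.1 -5.4] M [-0.05  0.05  0.05] w0.0194 q7 1.90
False
t78.85 pos [0.5083 0.2806 0.1371] F [-3.  -0.8  4.1] M [-0.26  0.48 -0.  ] w0.0198 q7 1.92
```

View pics/w16.png

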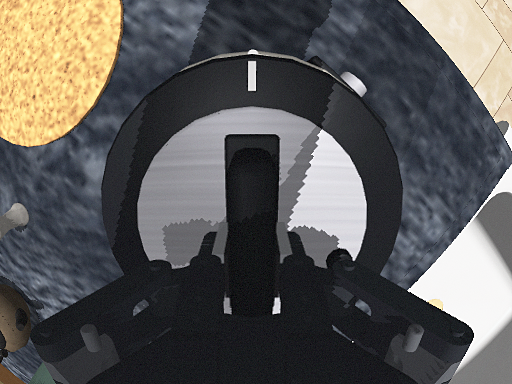

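View pics/s16.png

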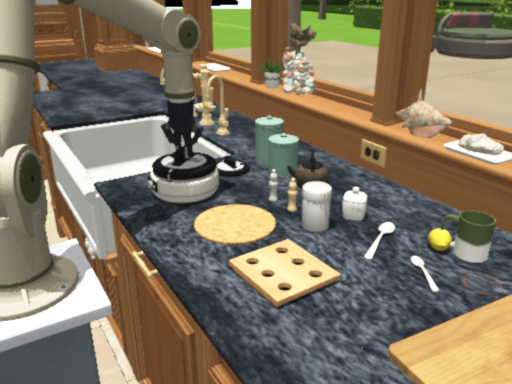

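```bash
python3 - <<'E'
from h import *
c=np.array([.508,.2805])
for a in [119,109,99,89,79,69,62,58,55,53,51,50,49,48,47]:
    bot.servo_line([*c,.1368],down(np.radians(a)),speed=.05); print(a,end=" ");s=st()
    if np.linalg.norm(s["force"])>40 or abs(s["ft_torque"][2])>1.2: print("stop");break
snap("wrist","w17")
E
```

```text
119 t79.28 pos [0.5085 0.2809 0.1372] F [0.4 0.8 1.2] M [ 0.1  -0.05 -0.22] w0.0196 q7 1.76
109 t79.60 pos [0.5084 0.2808 0.1371] F [1.1 1.  1.7] M [ 0.2  -0.19 -0.13] w0.0199 q7 1.60
99 t79.92 pos [0.5083 0.2806 0.1371] F [ 0.6 -0.   4.2] M [ 0.06 -0.07 -0.23] w0.0196 q7 1.44
89 t80.25 pos [0.5082 0.2807 0.137 ] F [0.9 1.6 5.8] M [ 0.08 -0.17  0.15] w0.0194 q7 1.29
79 t80.58 pos [0.5083 0.2803 0.1371] F [ 0.8 -0.1  5.6] M [-0.05 -0.01 -0.19] w0.0196 q7 1.13
69 t80.90 pos [0.5083 0.2803 0.137 ] F [0.2 0.5 5.3] M [-0.06 -0.01 -0.11] w0.0194 q7 0.97
62 t81.17 pos [0.5083 0.2804 0.1371] F [0.4 1.2 6. ] M [ 0.06  0.05 -0.22] w0.0193 q7 0.86
58 t81.42 pos [0.5083 0.2804 0.1371] F [-0.6 -0.7  6.4] M [ 0.03  0.13 -0.27] w0.0197 q7 0.80
55 t81.67 pos [0.5082 0.2805 0.1371] F [-0.2  0.4  6. ] M [-0.02  0.1  -0.24] w0.0194 q7 0.76
53 t81.92 pos [0.5082 0.2806 0.1371] F [-0.1  1.1  5.6] M [ 0.1   0.15 -0.39] w0.0190 q7 0.72
51 t82.17 pos [0.508  0.2805 0.137 ] F [-1.2  0.1  5.9] M [ 0.09  0.21 -0.37] w0.0198 q7 0.69
50 t82.42 pos [0.5081 0.2804 0.137 ] F [-0.8  0.3  5.6] M [ 0.03  0.22 -0.31] w0.0197 q7 0.68
49 t82.67 pos [0.5083 0.2804 0.137 ] F [-1.1  0.8  4.2] M [ 0.08  0.03 -0.24] w0.0196 q7 0.66
48 t82.92 pos [0.5079 0.2805 0.137 ] F [-1.2  0.1  7.6] M [-0.01  0.28  0.14] w0.0196 q7 0.65
47 t83.17 pos [0.5078 0.2807 0.137 ] F [-1.9 -0.6  7. ] M [-0.08  0.37  1.13] w0.0193 q7 0.63
```

View pics/w17.png

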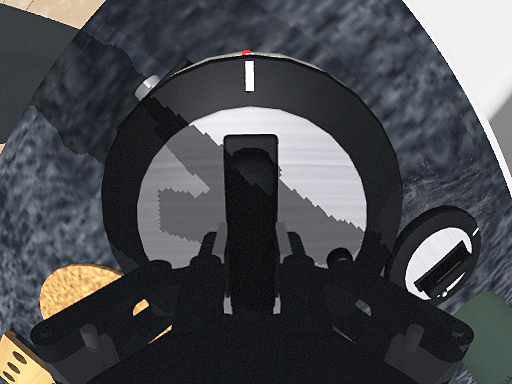

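```bash
python3 - <<'E'
from h import *
c=np.array([.508,.2805]);o=down(np.radians(47))
bot.gripper_to(.055); st()
bot.servo_line([*c,.24],o,speed=.12)
bot.goto([.504,.213,.33],down(0)); f=snap("wrist","w18");snap("side","s18");snap("scene","c18")
im=f["image"];a=cv2.imread("pics/w4.png")[0:209,141:361];b=im[0:209,141:361]
cv2.imwrite("pics/cmp2.png",cv2.resize(np.hstack([a,b]),None,fx=1.8,fy=1.8,interpolation=cv2.INTER_CUBIC));st()
E
```

```text
t83.66 pos [0.5079 0.2802 0.1366] F [-0.2  0.5  0.4] M [-0.06  0.02 -0.04] w0.0550 q7 0.63
t85.53 pos [0.5034 0.214  0.3287] F [-0.6  0.2 -0.5] M [-0.   -0.03 -0.03] w0.0549 q7 -0.13
```

View pics/cmp2.png

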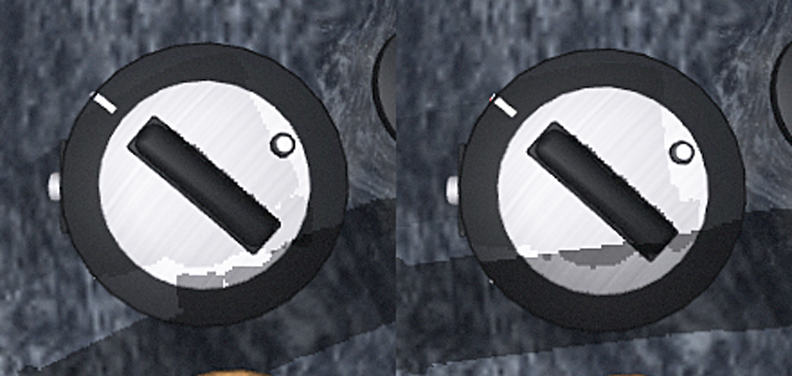

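View pics/s18.png

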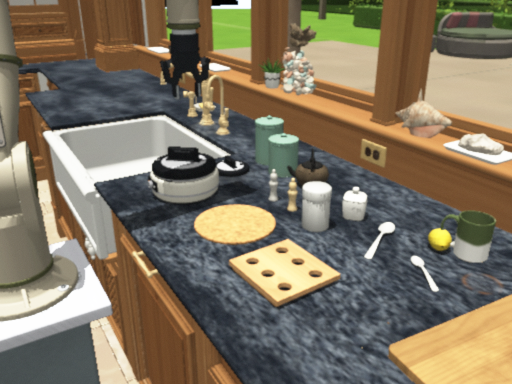

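View pics/c18.png

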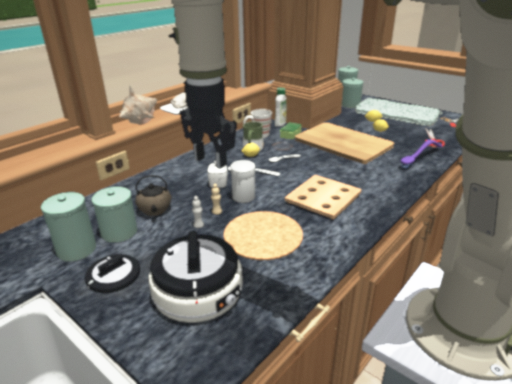

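```bash
python3 -c "
from rig import sign_off
print(sign_off())"
```

```text
the job is handed in; nothing more can be done
None
```

I unlocked the lid, laid it on the trivet, put all four eggs in the cooker and locked the lid back on. The job was handed in at about 86 s of the 210 s allowed.

- **Lid off:** I turned it 80° anticlockwise, lifted it freely and laid it on the trivet. It was then knocked about 3 cm aside. It still lay on the trivet but overhung the edge, so I found it again with the camera before gripping it.
- **Eggs:** Each egg was gripped at 22 N and set down with about 4–5 N of contact. Before the lid went on, the wrist picture showed one egg standing in each of the four rings.
- **Lid back on:** It seated at the same height as at the start. Turning it clockwise, the torque peaked near the click, fell off, then rose to about 1.1 N m at the stop. After release, the pointer stood at the red dot. The pictures showed the lid within about 1° of its starting locked angle, slightly further clockwise.
- **Other things:** The last side and scene pictures show the mills, tin and other items where they were, and the robot clear of everything.

**Not confirmed:** I had no direct reading of the lock roller, so "locked" rests on the torque pattern, the stop and the pointer. The torque readings while turning, after each step, mostly had the opposite sign from what friction should give. I put this down to the arm settling but did not check it.

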